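# Load a lid into the toggle-clamp jig

## Task

Push the single cream lid that lies out in front of the clamping jig along the table top into the vee of the jig until its rim bears on both fence bars. Then push the clamp's black handle right over and down to its stop, so that the rubber pad clamps the lid, and move clear. Push only: the lid stays flat on the table all the way and is never picked up, and nothing else on the table is disturbed.

Things in the scene. Friction and masses are not known exactly. Their poses are not given: they have to be found in the camera images.
- lid: The loose cream moulded lid to be clamped: a round disc, radius 55 mm, 12 mm high, about 80 g, lying flat before the mouth of the vee; too wide to grasp across. (The like lids spread further left and nearer the robot are not meant.) Origin: centre of its underside, z up. A push at one point of its rim beside the line through its centre lets it slip off sideways; two spread fingertips cradle it.
- lid_seat (a point): Point on the table surface (z = 0) under the centre of the lid when it is fully home. Axes of the jig, which is screwed to the table: +x is the middle line of the vee, the way the lid goes in; z up.
- jig: The jig; origin and axes as lid_seat. Its vee is two aluminium fence bars, 84 x 18 mm, 16 mm high, open towards -x; their inner faces stand 55 degrees either side of the middle line and meet 67 mm ahead (+x) of the origin; their outer ends are near x = 19 to 35 mm, y = +-60 to 80 mm. Behind them (x = 71 to 171 mm, 56 mm wide, 16 mm high) a block carries the toggle clamp.
- clamp_arm: Steel arm of the clamp. Origin: its pivot, on the middle line, 95 mm ahead of lid_seat, 44 mm up. Clamp open: the arm stands up steeply, top about 150 mm high, its pad pointing at the lid from 80 mm up or more, so the lid and low fingertips pass beneath. Clamp closed: it reaches level over the lid, the pad right over lid_seat, on the lid's two bosses.
- clamp_handle (a joint): Turn of the clamp handle in rad: 0 = fully open (handle upright), 1.30 = closed on its stop (handle lying back, away from the vee); starts at 0 to 0.25. It swings in the upright plane of the jig's middle line, the top going over towards +x and down, and brings arm and pad down. Stays where it is left; takes about 2 to 4 N at the grip. The last 0.25 rad hardly move the pad (dead centre).
- handle_grip (a point): Point on the axis of the handle's black grip, 76 mm from the pivot. The grip is a round bar 17 mm thick, from 37 to 95 mm from the pivot; this point is about 122 mm up when the handle is open and 58 mm up when closed. Push it from the vee's side, over towards the jig's +x and then down.
- handle_pivot (a point): Pivot axis of the handle: on the middle line, 135 mm ahead of lid_seat, 48 mm up; axes as lid_seat. From here to handle_grip the line rises 7 degrees above level when the handle is closed and 82 degrees when fully open.
- clamp_pad: The black rubber pad (32 mm across) on a sprung spindle with 7 mm travel at the end of the clamp arm; closed on the lid it presses with a few newtons. Origin: on the arm's pivot, not on the pad.
- spare_lid_1: Bottom one of a pile of three spare lids like the lid, beside the fixed tape dispenser (up to 103 mm high, its near end at about x = 0.53 to 0.61 m, y = 0.29 to 0.31 m); leave alone.
- spare_lid_2: Middle lid of that pile; leave alone.
- spare_lid_3: Top lid of that pile; leave alone.
- tape_roll: Kraft tape roll lying flat, 111 mm across, 28 mm high, on the printed forms; origin under its centre; leave alone.
- half_shell: Cream zig-zag edged half-shell dish, 118 x 112 mm, 60 mm high; leave alone.
- bear_stopper: Tan bear-shaped stopper, 38 x 48 mm, 59 mm high, standing; leave alone.
- kraft_box: Small kraft cardboard box, 34 x 46 mm, 56 mm high; leave alone.
- black_marker: White felt marker with a black cap, 128 mm long, 15 mm thick; leave alone. (Right of it stands a fixed white wire stand, up to 114 mm high, at x = 0.54 to 0.64 m, y = -0.15 to -0.05 m.)
- violet_marker: Violet felt marker, 118 mm long, 12 mm thick; leave alone.

How it is judged:
By the outcome, as a careful person would: the job done as asked, in the order asked, and still so for the second after the job is handed in, with the robot touching nothing.
It also fails if it takes over 59 s, if anything falls off the work surface, if the arm or the gripper's body presses on something with over 40 N, if the wrist force passes 120 N, or if a joint passes its speed limit or range.

## Robot

A 6-joint arm with a two-finger parallel gripper is mounted at the origin on the work surface; the furniture and walls round the work are solid. World frame = base frame: x ahead of the robot, y to its left, z up, the work surface at z = 0. Lengths are in m, angles in degrees, forces in N, time in s.
With the tool pointing down it reaches from about 0.325 to 0.85 m from the base axis. Payload 15.5 kg.
Tool frame: the origin (TCP) lies midway between the tips of the shut fingers; the grasp point (between the pads) lies 19 mm behind it; z points along the fingers, y is the line along which they close (so a half turn about z gives the same grasp; the last joint's range is limited). The gripper opens to 91 mm and grips with 3 to 60 N. Pads are 32 mm wide; open, the fingers measure 118 mm over their backs; the gripper's body (76 mm by 178 mm) begins 60 mm behind the grasp point.
Start: joints at [-80.3, 28.281, 77.091, -0, 74.628, -5.472], TCP at [0.164, -0.603, 0.214] pointing down, gripper open.
Joint ranges: [-166.48, 166.48], [-47.26, 123.95], [12.59, 153.08], [-70.14, 250.14], [6.76, 159.57], [-176.63, 176.63]. Speed limits (degrees/s): [108.29, 108.29, 147.25, 172.46, 172.46, 172.46].

## Interface

Orientations are given as a 3x3 rotation matrix whose columns are the frame's x, y, z axes.
In Python, from cell import manip gives the robot as it stands.
- The arm moves only by the shell command python3 -m crank 'ROWS' [OPENING] [FORCE]. ROWS is text: rows parted by semicolons, each of 6 numbers parted by spaces: the shift along the world's x, y, z scaled (see below), then the turn, a rotation vector about the world's x, y, z scaled (see below). In form: x y z rx ry rz; .... A call has 1 to 20 rows; each row shifts and turns the commanded pose from where the row before left it; what a row does not reach is not made up. The controller multiplies each number of a shift by 30 mm and each number of a turn by 4 degrees. A row lasts 1/12 s, in which the tool goes at most 41.7 mm and 7.16 degrees, less where a joint would pass 70% of its speed; a pose out of reach is approached as far as the arm can. A call with a number of a shift or a turn outside -1 to 1 is refused whole. A call with a gripper value outside its range is refused whole. OPENING is the closure, from -1 (fully open) to 1 (shut), set as the call begins (- or left out, the last holds). The fingers move at their own pace and stop on an object; FORCE is the grip in N (left out, the last holds). Time passes only in rows, so rows that do not move let the fingers close. It gives the time, the measured TCP pose, the force, the opening and the grip force at its end, in the units of the state.
- manip.observe(): the state, without advancing time (a new reading comes with each control period).
- manip.read_camera(name): name is "scene" or "top" or "wrist"; returns the picture (420x560x3 uint8, red, green, blue); there is no depth.
- manip.calibration(name): a dict with "K" (3x3 intrinsics, pixels), "R" (3x3) and "t" (3): a world point X has camera coordinates R X + t; the wrist camera has in their place "tool_from_camera" (4x4, takes a point from camera to tool coordinates, whose origin is the TCP and whose axes are the flange's). Camera axes: x right, y down, z forward; pixel columns grow to the right and rows downward; lengths in m; the calibration is good to about 2 mm. A picture is of the moment at which its call begins: read the wrist's pose just before it. calibration takes no time and is no camera call.
- manip.sign_off(): hands the job in; it is judged then, once.
The state is a dict: "time": time; "joints": joint angles; "qd": joint speeds; "tau": joint torques, N m; "eef_pos": TCP position; "orientation": TCP orientation; "ft_force": force on the tool from outside, world axes, zero at the start; "torque": the same for the moment, N m; "gripper_width": finger opening in m; "grasp_force": force on a finger pad.
Only numpy, scipy, OpenCV 4.12 (cv2) and the standard library are available. Lean on these libraries where they do the work, as an engineer would, in place of code of your own. Each camera call takes 0.05 s, during which the arm holds its last target. There are 200 camera calls.

## Working session

There is one attempt and no reset: what is moved stays moved. The work goes in short steps, Python scripts to look and compute and a shell command to move; the robot and the scene stay as the last step left them, time stands still between calls to the robot, and variables do not carry over. Pictures are saved under pics/ and viewed, at most 10 in all, crops included, and the job is handed in when it is done.

```bash
mkdir -p pics; python3 - <<'E'
from cell import manip
import cv2,numpy as np
for n in ("scene","top"):
    im=manip.read_camera(n); np.save(f"pics/{n}0.npy",im); cv2.imwrite(f"pics/{n}0.png",im[:,:,::-1])
    c=manip.calibration(n); print(n,np.round(c["K"],1).tolist(),np.round(c["R"],3).tolist(),np.round(c["t"],3))
s=manip.observe(); print(s["eef_pos"],np.round(s["orientation"],3).tolist(),s["time"],s["gripper_width"])
E
```

```text
scene [[406.4, 0.0, 278.1], [0.0, 406.4, 209.1], [0.0, 0.0, 1.0]] [[0.746, -0.666, -0.018], [-0.298, -0.31, -0.903], [0.596, 0.678, -0.43]] [-0.377  0.29   0.508]
top [[464.6, 0.0, 282.6], [0.0, 464.6, 217.4], [0.0, 0.0, 1.0]] [[0.007, -1.0, 0.002], [-0.995, -0.007, -0.103], [0.103, -0.001, -0.995]] [0.034 0.585 0.925]
[ 0.16351373 -0.60287692  0.21340294] [[0.965, 0.262, -0.0], [0.262, -0.965, 0.001], [0.0, -0.001, -1.0]] 0.1 0.0912539703801593
```

View pics/top0.png

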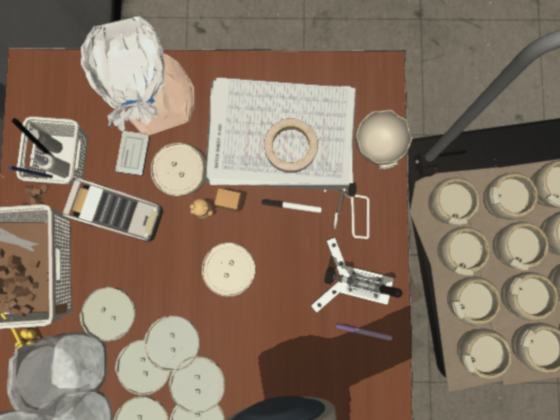

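View pics/scene0.png

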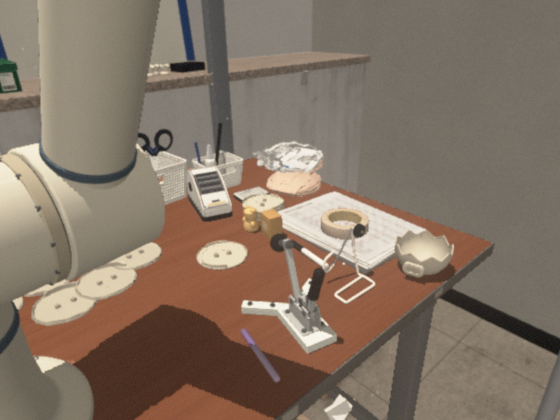

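The top view shows the lid at about (228,269). The jig's vee opens left with its bars near (338,255) and (326,298), and its block runs to (392,293). Next I'll measure the lid and the bars.

```bash
cat > h.py <<'E'
import numpy as np,cv2
from cell import manip
def ray(n,px,z):
    c=manip.calibration(n);K,R,t=map(np.array,(c["K"],c["R"],c["t"]))
    px=np.atleast_2d(px).astype(float)
    d=(np.linalg.inv(K)@np.c_[px,np.ones(len(px))].T).T@R; o=-R.T@t
    return o+d*((z-o[2])/d[:,2])[:,None]
def proj(n,X):
    c=manip.calibration(n);K,R,t=map(np.array,(c["K"],c["R"],c["t"]))
    p=(np.atleast_2d(X)@R.T+t)@K.T; return p[:,:2]/p[:,2:]
E
python3 - <<'E'
from h import *
im=np.load("pics/top0.npy"); h=cv2.cvtColor(im,cv2.COLOR_RGB2HSV)
m=((h[...,2]>140)).astype(np.uint8)
for x0,y0,x1,y1 in [(195,235,262,302)]:
    s=np.zeros_like(m); s[y0:y1,x0:x1]=m[y0:y1,x0:x1]
    c=max(cv2.findContours(s,0,1)[0],key=cv2.contourArea)[:,0]
    w=ray("top",c,0.011)[:,:2]; 
    A=np.c_[2*w,np.ones(len(w))]; q=np.linalg.lstsq(A,(w**2).sum(1),rcond=None)[0]
    print("lid",q[:2],np.sqrt(q[2]+q[0]**2+q[1]**2))
x0,y0=300,225
crop=im[225:325,300:420]
cv2.imwrite("pics/jig.png",cv2.resize(crop,None,fx=6,fy=6,interpolation=cv2.INTER_CUBIC)[:,:,::-1])
E
```

```text
lid [0.47860911 0.15049358] 0.05551601948736881
```

View pics/jig.png

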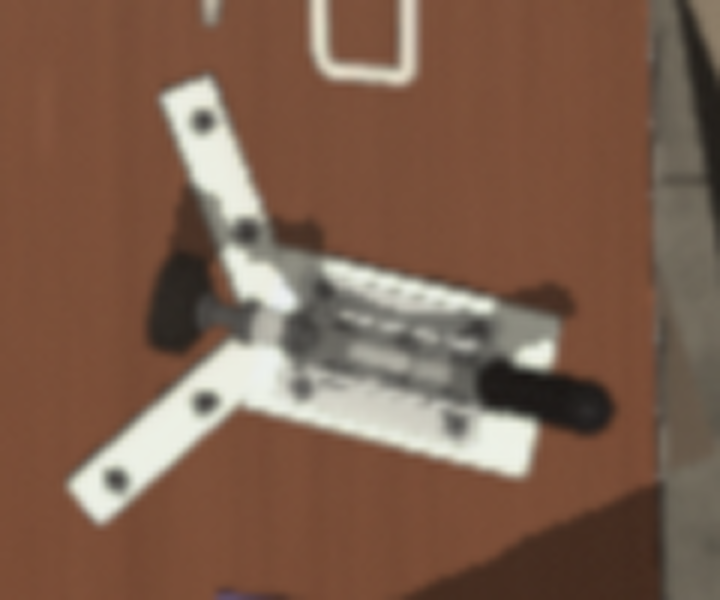

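Crop (6x): upper bar end corners are (160,97) and (208,75), lower bar (67,487) and (103,525), and block rear corners (562,318) and (528,478). The pad is at (180,300) and the grip end at (595,405). I'll fit the jig pose rigidly from these corners.

```bash
cat >> h.py <<'E'
def fitjig():
    px=np.array([[160,97],[208,75],[67,487],[103,525],[562,318],[528,478]])/6+[300,225]-.4
    W=ray("top",px,.016)[:,:2]
    J=np.array([[18.8,68.8],[33.6,79.1],[18.8,-68.8],[33.6,-79.1],[171,28],[171,-28]])/1e3
    a,b=J-J.mean(0),W-W.mean(0); U,_,V=np.linalg.svd(a.T@b); R=V.T@U.T
    return R,W.mean(0)-R@J.mean(0),W,J
E
python3 - <<'E'
from h import *
R,t,W,J=fitjig(); print("seat",t,"dir",R[:,0],"ang",np.degrees(np.arctan2(R[1,0],R[0,0])),np.linalg.det(R)); print(np.round((J@R.T+t-W)*1e3,1).tolist())
lid=np.array([.4786,.1505]); print("lid in jig",R.T@(lid-t)); d=t-lid; print("dist",np.linalg.norm(d),np.degrees(np.arctan2(d[1],d[0])))
# top-view handle: grip end colour position check at known heights
print("grip end in jig at z~.14", R.T@(ray("top",[[300+595/6,225+405/6]],.135)[0,:2]-t))
for n,c in dict(grip_end=(.135+.095*np.cos(1.43),0,.048+.095*np.sin(1.43)),).items():
    print(n, proj("top",[*(R@np.array(c[:2])+t),c[2]]), proj("scene",[*(R@np.array(c[:2])+t),c[2]]))
print(manip.observe()["joints"])
E
```

```text
seat [ 0.47665118 -0.01881689] dir [-0.23398434 -0.97224037] ang -103.53176066157143 1.0000000000000002
[[0.6, 0.0], [-0.6, -0.1], [0.2, 0.1], [-0.6, 0.4], [0.3, -0.5], [0.1, 0.0]]
lid in jig [-0.16507271 -0.03772278]
dist 0.16932810644344112 -90.65943973572935
grip end in jig at z~.14 [0.15844502 0.00029068]
grip_end [[394.59705854 291.5082466 ]] [[317.7893351  263.68889545]]
[-8.02993149e+01  2.83103338e+01  7.71245433e+01 -1.64145584e-03
  7.46267815e+01 -5.47114096e+00]
```

```bash
A='.26 .7 0 0 0 .47;.26 .7 0 0 0 .47;.26 .7 0 0 0 .47'; python3 -m crank '.2 .4 0 0 0 .4;.26 .7 0 0 0 .47;.26 .7 0 0 0 .47;.26 .7 0 0 0 .47;.26 .7 0 0 0 .47;.26 .7 0 0 0 .47;.26 .7 0 0 0 .47;.26 .7 0 0 0 .47;.26 .7 0 0 0 .47;.26 .7 0 0 0 .47;.26 .7 0 0 0 .47;.26 .7 0 0 0 .47;.26 .7 0 0 0 .47;.26 .7 0 0 0 .47;.26 .7 0 0 0 .47;.26 .7 0 0 0 .47;.26 .7 0 0 0 .47;.26 .7 0 0 0 .47;.26 .7 0 0 0 .47;.26 .7 0 0 0 .47' -0.32 20
python3 -m crank '.26 .7 0 0 0 .47;.26 .7 0 0 0 .47;.26 .7 0 0 0 .47;.26 .7 0 0 0 .47;.26 .7 0 0 0 .47;.26 .7 0 0 0 .47;.26 .7 0 0 0 .47;.26 .7 0 0 0 .47;.26 .7 0 0 0 .47;.26 .7 0 0 0 .47;.26 .7 0 0 0 .47;.26 .7 0 0 0 .47;.26 .7 0 0 0 .47;.26 .7 0 0 0 .47;.26 .7 0 0 0 .47;.26 .7 0 0 0 .47;.26 .7 0 0 0 .47;.26 .7 0 0 0 .47;.2 .4 0 0 0 .47;.1 .2 0 0 0 0'
```

```text
time: 1.77
eef_pos: [0.3178, -0.1911, 0.2138]
orientation: [[0.608, 0.794, -0.0], [0.794, -0.608, 0.0], [0.0, -0.0, -1.0]]
ft_force: [-0.2, -0.4, -0.3]
gripper_width: 0.0602
grasp_force: 0.0
time: 3.43
eef_pos: [0.4677, 0.2051, 0.2137]
orientation: [[0.028, 1.0, -0.0], [1.0, -0.028, 0.0], [0.0, -0.0, -1.0]]
ft_force: [-1.0, -1.0, 0.6]
gripper_width: 0.0603
grasp_force: 0.0
```

```bash
python3 -m crank '.19 .45 0 0 0 .25;.19 .45 0 0 0 0;0 0 -.5 0 0 0;0 0 -.8 0 0 0;0 0 -.8 0 0 0;0 0 -.8 0 0 0;0 0 -.8 0 0 0;0 0 -.8 0 0 0;0 0 -.8 0 0 0;0 0 -.6 0 0 0;0 0 -.4 0 0 0;0 0 -.2 0 0 0;0 0 -.1 0 0 0;0 0 0 0 0 0;0 0 0 0 0 0'
```

```text
time: 4.68
eef_pos: [0.479, 0.2308, 0.0165]
orientation: [[0.014, 1.0, 0.001], [1.0, -0.014, 0.0], [0.0, 0.001, -1.0]]
ft_force: [-0.9, -0.6, 0.4]
gripper_width: 0.0604
grasp_force: 0.0
```

```bash
python3 - <<'E'
from h import *
im=manip.read_camera("top")
cv2.imwrite("pics/top1.png",cv2.resize(im[180:340,160:420],None,fx=3,fy=3)[:,:,::-1])
E
```

```text
(no output)
```

View pics/top1.png

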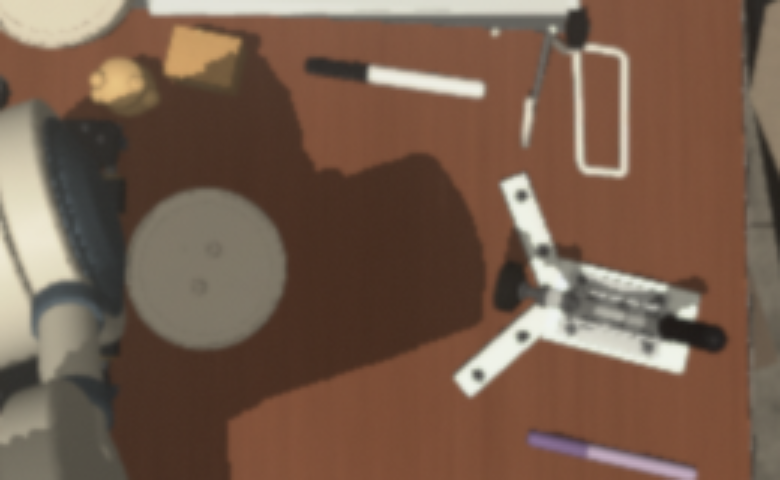

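The lid is still where it was (crop 205,268), with the fingers shaded behind it on the left. I'll lower and push.

```bash
python3 -m crank '0 0 -.25 0 0 0;0 0 -.12 0 0 0;0 0 0 0 0 0;0 -.1 0 0 0 0;0 -.2 0 0 0 0;0 -.2 0 0 0 0;0 -.2 0 0 0 0;0 -.2 0 0 0 0;-.01 -.3 0 0 0 0;0 -.3 0 0 0 0;-.01 -.3 0 0 0 0;0 -.3 0 0 0 0;-.01 -.3 0 0 0 0;0 -.3 0 0 0 0;-.01 -.3 0 0 0 0;0 -.3 0 0 0 0;0 -.3 0 0 0 0;0 -.3 0 0 0 0;0 0 0 0 0 0'
python3 - <<'E'
from h import *
im=manip.read_camera("top")
cv2.imwrite("pics/top2.png",cv2.resize(im[180:340,160:420],None,fx=3,fy=3)[:,:,::-1])
E
```

```text
time: 6.32
eef_pos: [0.4773, 0.1122, 0.0048]
orientation: [[0.015, 1.0, -0.0], [1.0, -0.015, -0.0], [-0.0, -0.0, -1.0]]
ft_force: [-0.3, -0.3, 0.3]
gripper_width: 0.0601
grasp_force: 0.0
```

View pics/top2.png

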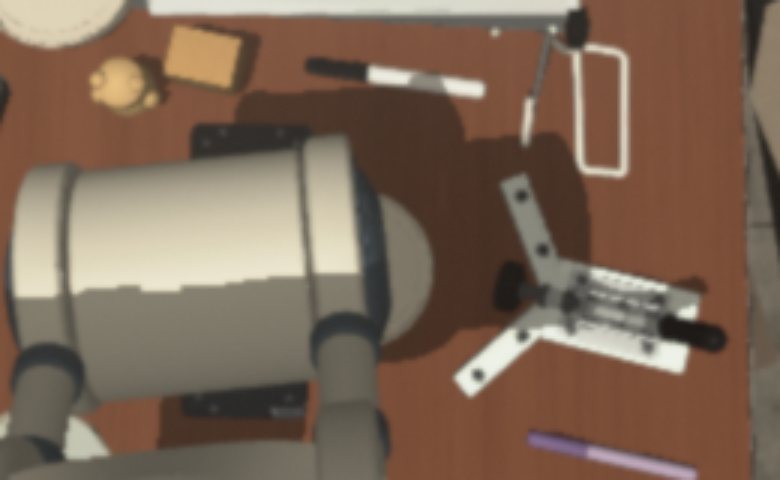

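The lid leads centrally (front edge at crop 433,268), with the offset as predicted. Continuing.

```bash
python3 -m crank '-.01 -.1 0 0 0 0;0 -.2 0 0 0 0;0 -.2 0 0 0 0;0 -.2 0 0 0 0;0 -.2 0 0 0 0;-.01 -.2 0 0 0 0;0 -.2 0 0 0 0;0 -.2 0 0 0 0;0 -.2 0 0 0 0;0 -.1 0 0 0 0;0 -.1 0 0 0 0;0 -.1 0 0 0 0;0 -.1 0 0 0 0;0 0 0 0 0 0'
python3 -m crank '0 -.06 0 0 0 0;0 -.06 0 0 0 0;0 0 0 0 0 0'
```

```text
time: 7.53
eef_pos: [0.4768, 0.0504, 0.0048]
orientation: [[0.014, 1.0, -0.0], [1.0, -0.014, -0.0], [-0.0, -0.0, -1.0]]
ft_force: [0.1, -0.3, 0.1]
gripper_width: 0.0604
grasp_force: 0.0
time: 7.78
eef_pos: [0.4768, 0.047, 0.0048]
orientation: [[0.014, 1.0, 0.0], [1.0, -0.014, -0.0], [-0.0, 0.0, -1.0]]
ft_force: [0.4, -0.4, 0.3]
gripper_width: 0.0606
grasp_force: 0.1
```

```bash
python3 -m crank '0 -.05 0 0 0 0;0 -.05 0 0 0 0;0 0 0 0 0 0'
python3 -m crank '0 -.04 0 0 0 0;0 0 0 0 0 0'
```

```text
time: 8.03
eef_pos: [0.4767, 0.0441, 0.0048]
orientation: [[0.014, 1.0, -0.0], [1.0, -0.014, 0.0], [0.0, -0.0, -1.0]]
ft_force: [-0.4, 2.6, 0.5]
gripper_width: 0.0603
grasp_force: 1.1
time: 8.2
eef_pos: [0.4764, 0.0434, 0.0048]
orientation: [[0.014, 1.0, -0.001], [1.0, -0.014, 0.001], [0.001, -0.001, -1.0]]
ft_force: [0.4, 9.9, 0.2]
gripper_width: 0.0602
grasp_force: 4.3
```

```bash
python3 -m crank '-.03 -.01 0 0 0 0;0 0 0 0 0 0'
python3 -m crank '-.03 0 0 0 0 0;0 0 0 0 0 0'
```

```text
time: 8.37
eef_pos: [0.4759, 0.0433, 0.0048]
orientation: [[0.014, 1.0, 0.0], [1.0, -0.014, 0.001], [0.001, 0.0, -1.0]]
ft_force: [1.5, 13.0, -0.7]
gripper_width: 0.0603
grasp_force: 5.3
time: 8.53
eef_pos: [0.4757, 0.0433, 0.005]
orientation: [[0.014, 1.0, 0.001], [1.0, -0.014, 0.001], [0.001, 0.001, -1.0]]
ft_force: [3.9, 12.4, -0.6]
gripper_width: 0.0601
grasp_force: 5.9
```

```bash
python3 -m crank '.02 .1 0 0 0 0;.04 .2 0 0 0 0;.1 .4 0 0 0 0;.1 .5 0 0 0 0;.1 .5 0 0 0 0;0 .5 .3 0 0 0;0 .5 .6 0 0 0;0 .5 .8 0 0 0;0 .3 .8 0 0 0;0 .3 .8 0 0 0;0 .3 .8 0 0 0;0 .2 .8 0 0 0;0 .2 .8 0 0 0;0 .2 .8 0 0 0;0 0 .8 0 0 0;0 0 .5 0 0 0;0 0 .2 0 0 0;0 0 0 0 0 0' 1
python3 - <<'E'
from h import *
im=manip.read_camera("top"); np.save("pics/top3.npy",im)
sc=manip.read_camera("scene")
a=cv2.resize(im[200:320,270:420],None,fx=5,fy=5,interpolation=2)
cv2.imwrite("pics/top3.png",a[:,:,::-1])
b=cv2.resize(sc[200:360,180:390],None,fx=3.7,fy=3.7,interpolation=2)
cv2.imwrite("pics/sc3.png",b[:,:,::-1])
E
```

```text
time: 10.03
eef_pos: [0.4862, 0.184, 0.2458]
orientation: [[0.014, 1.0, 0.002], [1.0, -0.014, 0.0], [0.0, 0.002, -1.0]]
ft_force: [-0.2, -0.1, -0.5]
gripper_width: 0.0002
grasp_force: 0.0
```

View pics/top3.png

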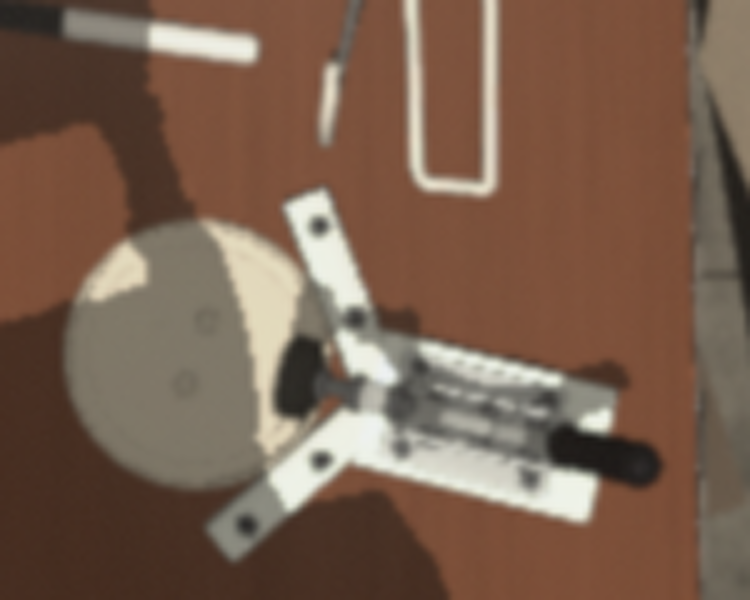

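View pics/sc3.png

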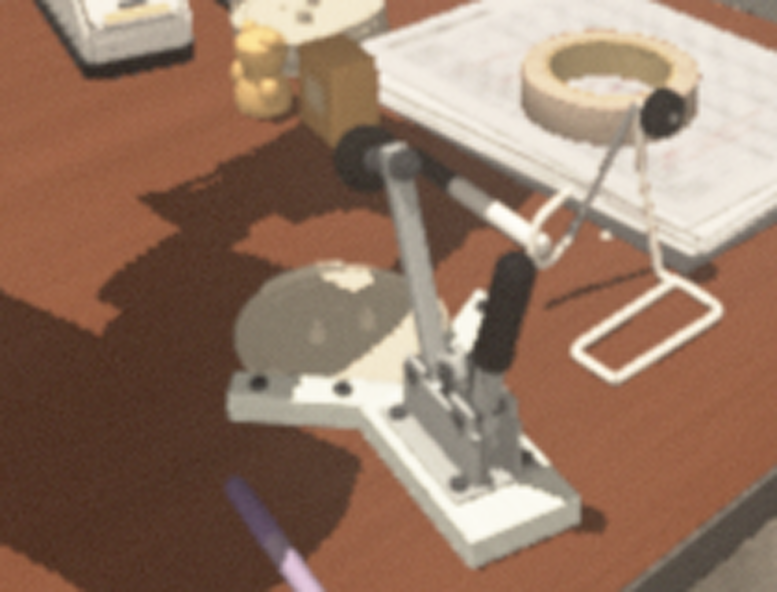

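The lid (centre about (196,355) in the top crop) touches both bars. The scene crop shows the arm standing up at (415,270), with a clear gap to the grip at (500,310). I'll check the lid centre and work out handle waypoints.

```bash
python3 - <<'E'
from h import *
R,t,_,_=fitjig()
im=np.load("pics/top3.npy").astype(int)
# left rim points: not-wood (green/red ratio) along the visible outer half
m=((im[...,1]/(im[...,0]+1))>.8)&(im.sum(2)>180)
s=np.zeros(m.shape,np.uint8); s[240:300,280:322]=m[240:300,280:322]
c=max(cv2.findContours(s,0,1)[0],key=cv2.contourArea)[:,0]
w=ray("top",c,.011)[:,:2]; j=(w-t)@R
j=j[(j[:,0]<-5)&(abs(j[:,1])<53)]
q=np.linalg.lstsq(np.c_[2*j,np.ones(len(j))],(j**2).sum(1),rcond=None)[0]
print("lid in jig mm",q[:2]*1e3,np.sqrt(q[2]+q[:2]@q[:2])*1e3,len(j))
# grip end from scene: crop (517,262)/3.7
p=np.array([[517/3.7+180,262/3.7+200]])
for th in (82,78,75,72,68):
    a=np.radians(th); X=[*(R@[.135+.09*np.cos(a),0]+t),.048+.09*np.sin(a)]
    print(th,proj("scene",X),proj("top",X))
print("obs grip end",p, "top",[270+640/5,200+462/5])
for th in (76,60,45,30,15,7,4):
    a=np.radians(th); cx=.135+.08*np.cos(a)-.0085*np.sin(a); cz=.048+.08*np.sin(a)+.0085*np.cos(a)
    print(th,"tcp",np.round([*(R@[cx-.016,0]+t),cz],4))
E
```

```text
lid in jig mm [0. 0.] 0.0 0
82 [[317.40897482 266.24248423]] [[393.49584042 291.24703419]]
78 [[319.70495174 268.89903115]] [[396.70743921 292.05097795]]
75 [[321.4219968  271.05934737]] [[399.04054077 292.6358362 ]]
72 [[323.12802488 273.35778335]] [[401.29975365 293.20289908]]
68 [[325.37477363 276.62663546]] [[404.18373889 293.92794159]]
obs grip end [[319.72972973 270.81081081]] top [398.0, 292.4]
76 tcp [ 0.4462 -0.1453  0.1277]
60 tcp [ 0.4412 -0.1662  0.1215]
45 tcp [ 0.437  -0.1837  0.1106]
30 tcp [ 0.4336 -0.1977  0.0954]
15 tcp [ 0.4312 -0.2075  0.0769]
7 tcp [ 0.4305 -0.2107  0.0662]
4 tcp [ 0.4303 -0.2115  0.0621]
```

```bash
python3 - <<'E'
from h import *
R,t,_,_=fitjig()
im=cv2.GaussianBlur(np.load("pics/top3.npy"),(3,3),0).astype(float)
g=im[...,1]/(im[...,0]+1)   # wood ~.5-.6, lid ~.9
c0=proj("top",[*t,.011])[0]; P=[]
for a in np.radians(np.arange(95,275,6)):   # image angles of the free half
    r=np.arange(18,36,.25); x=c0[0]+r*np.cos(a); y=c0[1]+r*np.sin(a)
    v=cv2.remap(g.astype(np.float32),x.astype(np.float32)[None],y.astype(np.float32)[None],1)[0]
    i=np.argmin(np.gradient(v)); P.append([x[i],y[i]])
j=(ray("top",P,.011)[:,:2]-t)@R
for _ in range(3):
    q=np.linalg.lstsq(np.c_[2*j,np.ones(len(j))],(j**2).sum(1),rcond=None)[0]; rr=np.sqrt(q[2]+q[:2]@q[:2])
    e=abs(np.hypot(*(j-q[:2]).T)-rr); j=j[e<max(.0015,2*np.median(e))]
print("lid in jig mm",q[:2]*1e3,rr*1e3,len(j))
E
```

```text
lid in jig mm [-1.50996788  0.32123897] 56.191318920281915 29
```

Seated within measuring error, and the force pattern agrees. Next is the handle.

```bash
python3 -m crank '-.08 -.4 0 0 0 -.2;-.08 -.67 0 0 0 -.2;-.08 -.67 0 0 0 -.2;-.08 -.67 0 0 0 -.2;-.08 -.67 0 0 0 -.2;-.08 -.67 0 0 0 -.2;-.08 -.67 0 0 0 -.2;-.08 -.67 0 0 0 -.2;-.08 -.67 0 0 0 -.2;-.08 -.67 0 0 0 -.2;-.08 -.67 0 0 0 -.2;-.08 -.67 0 0 0 -.2;-.08 -.67 0 0 0 -.2;-.08 -.67 0 0 0 -.2;-.08 -.67 0 0 0 -.2;-.08 -.67 0 0 0 -.2;0 -.3 0 0 0 0;0 0 0 0 0 0;0 0 0 0 0 0'
```

```text
time: 11.72
eef_pos: [0.4469, -0.1388, 0.2442]
orientation: [[0.236, 0.972, -0.001], [0.972, -0.236, 0.001], [0.0, -0.001, -1.0]]
ft_force: [0.1, -0.2, -0.4]
gripper_width: 0.0007
grasp_force: 0.0
```

```bash
python3 -m crank '0 0 -.4 0 0 0;0 0 -.7 0 0 0;0 0 -.7 0 0 0;0 0 -.7 0 0 0;0 0 -.5 0 0 0;0 0 -.4 0 0 0;0 0 -.3 0 0 0;0 0 -.2 0 0 0;0 0 0 0 0 0;0 0 0 0 0 0'
python3 -m crank '-.05 -.2 0 0 0 0;-.05 -.2 0 0 0 0;-.05 -.2 -.02 0 0 0;0 0 0 0 0 0'
```

```text
time: 12.55
eef_pos: [0.4475, -0.1385, 0.128]
orientation: [[0.235, 0.972, -0.0], [0.972, -0.235, 0.0], [0.0, -0.0, -1.0]]
ft_force: [0.7, -1.3, 0.5]
gripper_width: 0.0007
grasp_force: 0.0
time: 12.88
eef_pos: [0.4428, -0.1581, 0.1275]
orientation: [[0.236, 0.972, 0.001], [0.972, -0.236, -0.001], [-0.0, 0.001, -1.0]]
ft_force: [-0.7, 0.4, -0.1]
gripper_width: 0.0006
grasp_force: 0.1
```

```bash
python3 -m crank '-.02 -.13 -.1 0 0 0;-.03 -.14 -.1 0 0 0;-.05 -.19 -.12 0 0 0;-.05 -.19 -.12 0 0 0;-.04 -.2 -.12 0 0 0'
python3 -m crank '-.04 -.16 -.17 0 0 0;-.04 -.16 -.17 0 0 0;-.03 -.15 -.17 0 0 0'
python3 -m crank '-.03 -.11 -.2 0 0 0;-.03 -.11 -.21 0 0 0;-.02 -.11 -.21 0 0 0;0 0 0 0 0 0'
```

```text
time: 13.3
eef_pos: [0.4369, -0.1828, 0.1099]
orientation: [[0.235, 0.972, -0.0], [0.972, -0.235, 0.0], [0.0, -0.0, -1.0]]
ft_force: [-0.5, 0.9, -0.1]
gripper_width: 0.0004
grasp_force: 0.6
time: 13.55
eef_pos: [0.4336, -0.1969, 0.0945]
orientation: [[0.235, 0.972, -0.0], [0.972, -0.235, 0.0], [0.0, -0.0, -1.0]]
ft_force: [0.3, 1.8, 0.8]
gripper_width: 0.0004
grasp_force: 0.6
time: 13.88
eef_pos: [0.431, -0.2066, 0.0753]
orientation: [[0.235, 0.972, -0.001], [0.972, -0.235, 0.001], [0.0, -0.001, -1.0]]
ft_force: [0.3, -0.6, 0.3]
gripper_width: 0.0006
grasp_force: 0.0
```

Now pressing down to the stop, watching the force.

```bash
python3 -m crank '-.01 -.06 -.15 0 0 0;0 -.05 -.15 0 0 0;0 0 0 0 0 0'
python3 -m crank '0 0 -.07 0 0 0;0 0 0 0 0 0'
python3 -m crank '0 0 -.05 0 0 0;0 0 0 0 0 0'
```

```text
time: 14.13
eef_pos: [0.431, -0.2097, 0.0668]
orientation: [[0.235, 0.972, -0.0], [0.972, -0.235, 0.0], [0.0, -0.001, -1.0]]
ft_force: [-0.1, 0.2, -0.6]
gripper_width: 0.0004
grasp_force: 0.0
time: 14.3
eef_pos: [0.4313, -0.2098, 0.0657]
orientation: [[0.235, 0.972, 0.0], [0.972, -0.235, -0.0], [-0.0, 0.0, -1.0]]
ft_force: [-3.5, 0.4, 14.7]
gripper_width: 0.0005
grasp_force: 7.3
time: 14.47
eef_pos: [0.4314, -0.2099, 0.065]
orientation: [[0.235, 0.972, 0.001], [0.972, -0.235, -0.001], [-0.001, 0.001, -1.0]]
ft_force: [-6.2, 2.1, 33.6]
gripper_width: 0.0004
grasp_force: 16.7
```

The force climbed to 33 N at the predicted closed height, so the handle is on its stop. Lifting clear and looking.

```bash
python3 -m crank '0 0 .1 0 0 0;0 0 .3 0 0 0;0 0 .6 0 0 0;0 0 .8 0 0 0;0 0 .8 0 0 0;0 0 .8 0 0 0;0 0 .8 0 0 0;-.2 -.3 .8 0 0 0;-.3 -.5 .5 0 0 0;-.3 -.7 .2 0 0 0;-.3 -.7 0 0 0 0;-.3 -.7 0 0 0 0;-.3 -.7 0 0 0 0;-.3 -.7 0 0 0 0;-.3 -.7 0 0 0 0;-.3 -.7 0 0 0 0;-.3 -.5 0 0 0 0;0 0 0 0 0 0;0 0 0 0 0 0'
python3 - <<'E'
from h import *
im=manip.read_camera("top"); sc=manip.read_camera("scene")
a=cv2.resize(im[160:340,160:420],(650,450),interpolation=2)
b=cv2.resize(sc[200:360,180:390],(780,594),interpolation=2)
cv2.imwrite("pics/t4.png",a[:,:,::-1]);cv2.imwrite("pics/s4.png",b[:,:,::-1])
R,t,_,_=fitjig(); a=np.radians(7); X=[*(R@[.135+.095*np.cos(a),0]+t),.048+.095*np.sin(a)]
print((proj("scene",X)-[180,200])*780/210, (proj("top",X)-[160,160])*2.5)
E
```

```text
time: 16.05
eef_pos: [0.3438, -0.396, 0.2352]
orientation: [[0.236, 0.972, 0.0], [0.972, -0.236, -0.0], [-0.0, 0.0, -1.0]]
ft_force: [0.1, 0.3, -0.6]
gripper_width: 0.0003
grasp_force: 0.0
[[624.54470559 523.46660109]] [[661.92559296 348.09905053]]
```

View pics/t4.png

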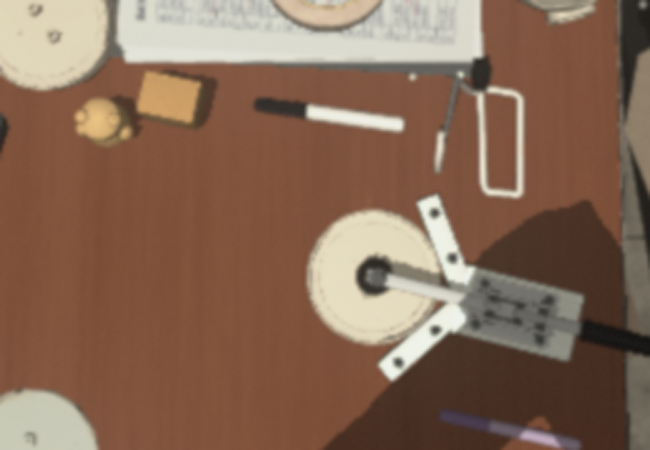

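View pics/s4.png

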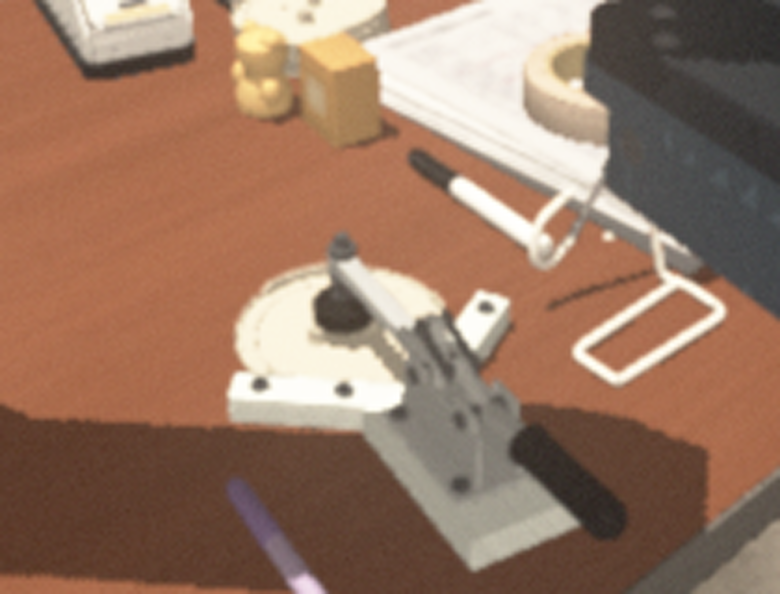

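The pad is on the centre of the lid (top crop 375,275) and the lid touches both bars. The handle lies back with its end near the predicted (624,523), and nothing else has moved.

```bash
python3 -c "
from cell import manip
print(manip.sign_off())"
```

```text
the job is handed in; nothing more can be done
None
```

The lid sits in the vee against both fence bars, the clamp handle is down on its stop with the pad on the lid, the arm is clear, and the job is handed in at about 16 s.

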